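Set the stirrer's thumbwheel and start it

ROBOT

A 7-joint arm with a two-finger parallel gripper is mounted at the origin on the work surface. World frame = base frame: x ahead of the robot, y to its left, z up, the work surface at z = 0. Lengths are in mm, angles in rad, forces in N, time in s.
With the tool pointing down it reaches from about 350 to 775 mm from the base axis. Payload 3.1 kg.
Tool frame: the origin (TCP) lies midway between the tips of the shut fingers; the grasp point (between the pads) lies 19 mm behind it (ctrl.grip_point_offset is the distance from the TCP to the grasp point, in mm); z points along the fingers, y is the line along which they close (so a half turn about z gives the same grasp; the last joint's range is limited). The gripper opens to 85 mm and grips with 20 to 120 N. Pads are 22 mm wide; open, the fingers measure 114 mm over their backs; the gripper's body (76 mm by 85 mm) begins 54 mm behind the grasp point. The pads swing forward as they close: fully open they stand 13 mm farther back than shut.
Start: joints at [1.3, 0.311, 0.014, 1.512, -0.004, 1.319, -0.027], TCP at [124.777, -535.675, 231.304] pointing down, gripper open.
Joint ranges: [-2.7, 2.7], [-0.3, 1.91], [-1.27, 1.3], [0.12, 2.57], [-1.44, 4.58], [0.2, 2.03], [-3.05, 3.05]. Speed limits (rad/s): [2.79, 2.79, 3.14, 3.14, 3.14, 3.14, 3.14].

INTERFACE

Orientations are given as a unit quaternion [x, y, z, w].
In Python, from cell import ctrl gives the robot as it stands.
- The arm moves only by the tool drive_tool, never from a script. Its argument "commands" is one flat list of numbers, 7 for each row, row after row: the opening in per cent of the stroke, from 0 (shut) to 100 (fully open), then the shift along the tool's x, y, z in mm, then the turn, a rotation vector about the tool's x, y, z in degrees. A call has 1 to 20 rows; each row is the pose to reach, as a shift and turn from the pose commanded when the call began, along the tool's axes at that moment; what a row does not reach only later rows make up. A row lasts 1/10 s, in which the tool goes at most 50 mm and 8.59 degrees, less where a joint would pass 70% of its speed; a pose out of reach is approached as far as the arm can. A call with a gripper value outside its range is refused whole. The fingers move at their own pace and stop on an object; the grip force is fixed at half the most. Time passes only in rows, so rows that repeat a pose let the fingers close. It gives the time, the measured TCP pose, the force, the opening and the grip force at its end, in the units of the state.
- ctrl.get_state(): the state, without advancing time (a new reading comes with each control period).
- ctrl.grab_frame(name): name is "scene" or "top" or "wrist"; returns a dict with "pixels" (420x560x3 uint8, red, green, blue), "range_z" (420x560 float32, mm along the optical axis (not along the pixel's ray), 0 where there is no reading), "K" (3x3 intrinsics, pixels), "k1" (the pictures are not rectified: a ray, as slopes to the right and down, at radius r is drawn at 1 + k1 r^2 times it, then the intrinsics apply), "R" (3x3) and "t" (3): a world point X has camera coordinates R X + t. Camera axes: x right, y down, z forward; pixel columns grow to the right and rows downward; lengths in mm; the calibration is good to about 2 mm. A picture is of the moment at which its call begins.
- ctrl.close_job(): hands the job in; it is judged then, once.
Trained networks look in the newest picture that a camera, given by its name, has taken for a name from the list of things; names that differ only in an ending like _2 or _b are one class to them, and where a whole thing is asked for, a point or a joint stands for the part that bears it (a point fixed in the world has none). Each returns a list of dicts, best first, with "confidence" (0 to 1); they miss things now and then, are a little off and sometimes report something else, mostly with a low value. They report only what shows in the picture. A call takes as long as a camera call.
- ctrl.recognise(camera, name): "location" ([column, row] in pixels, amid what is visible of it).
- ctrl.silhouettes(camera, name): "mask" (420x560 bool, what is visible of it) and "location" ([column, row] in pixels, amid what is visible of it).
The state is a dict: "time": time; "joint_pos": joint angles; "qd": joint speeds; "joint_efforts": joint torques, N m; "tool_pos": TCP position; "tool_rot": TCP orientation; "force": force on the tool from outside, world axes, zero at the start; "torque": the same for the moment, N m; "opening": finger opening in mm; "grip_force": force on a finger pad.
Only numpy, scipy, OpenCV 4.12 (cv2) and the standard library are available. Lean on these libraries where they do the work, as an engineer would, in place of code of your own. Each camera call takes 0.05 s, during which the arm holds its last target. There are 200 camera calls.

TASK

Set the speed on the bench stirrer: with a fingertip, flick the edge of its six-lobed thumbwheel clockwise (seen from above), click by click, until the red lobe rests at the green pointer, without going past it. Then press the yellow start button fully down and let it go. Only touch and push, gently; leave the tin, the bottles and the beaker standing where they are.

Things in the scene. Friction and masses are not known exactly. Their poses are not given: they have to be found in the camera images.
- stirrer: white bench stirrer, fixed; case 220 (its x) by 260 (its y) by 60 mm high. Origin: centre of its underside. Its -x side is the front, roughly towards the robot; +y is its left seen from the robot, z up. A tin stands on the round plate at (45, -60) mm, plate top 68 mm up. The thumbwheel juts out over the front edge
- wheel_center (a point): centre of the flat black thumbwheel, on its upright axis at half thickness: 77 mm up, at (-100, 40) mm in the stirrer's x, y; axes as the stirrer's. Wheel 18 mm thick (68 to 86 mm up), hub radius 26 mm, six rounded lobes 60 degrees apart (12 mm wide, centres at radius 42, tips at 48 mm). The case front is only 10 mm before the axis (hub boss 26 mm), so the front lobes overhang
- wheel (a joint): turn of the thumbwheel, rad, growing clockwise from above; 0: red lobe at pointer. Sprung clicks every 1.047 rad (60 degrees): pushed past half a click it finishes the click itself, else it springs back; damped, does not coast; 3 to 5 N at a lobe turns it. Starts at rest 1 to 4 clicks short (-1.05, -2.09, -3.14 or -4.19)
- red_lobe (a point): centre of the only red lobe, 42 mm from the wheel's axis, 77 mm up. At rest on a click, two lobes stand 30 degrees either side of the stirrer's -x (front), two point to its +y and -y, two stand at the back. Clockwise carries the front lobes towards +y
- pointer_tip (a point): tip of the raised green pointer fixed on the case at the wheel's +y side, 55 mm from the axis, pointing at it; the pointer is 12 mm wide, reaches 82 mm above the bench and about 33 mm further in +y
- start_button_top (a point): centre of the top face of the yellow round push button (radius 14 mm, in a black housing), on the case at (-75, -85) mm in the stirrer's x, y; pressed straight down 6 mm
- start_button (a joint): travel of the button, m: 0 up, 0.006 fully down (about 5 N); springs back
- tin: open steel tin, radius 35 mm at the rim, 70 mm high, loose on the stirrer's plate; origin at the centre of its underside. Leave alone
- amber_a: amber bottle with white cap, radius 34 mm, 150 mm high, loose on the bench to the left of the stirrer; origin at the centre of its underside. Leave alone
- amber_b: amber jar with white cap, radius 30 mm, 120 mm high, loose on the bench to the right of the stirrer; origin at the centre of its underside. Leave alone
- beaker: clear plastic beaker, radius 36 mm, 85 mm high, loose on the bench to the left; origin at the centre of its underside. Leave alone

How it is judged (in metres and radians):
On the way, in this order (a step that is already met when the one before it is completed fails the run):
1. the red lobe rests at the pointer, with the start button up (value of joint wheel between -0.15 and 0.15 rad and value of joint start_button below 0.002 m), for 0.2 s.
2. the start button is pressed fully down by the fingers (value of joint start_button above 0.0048 m and contact force between the fingers and start_button above 0.5 N), for 0.05 s.
At the end, for the whole second after the job is handed in: The wheel rests on the click with the red lobe at the pointer (within 0.15 rad), the start button has been pressed after that and is up again, and the tin (within 15 mm), bottle, jar and beaker (within 20 mm) stand upright where they were (all of step 1 and velocity of joint wheel between -0.1 and 0.1 rad/s and distance of tin from where it was at the start of the episode below 0.015 m and distance of each of amber_a, amber_b, beaker from where it was at the start of the episode below 0.02 m and angle between each of tin, amber_a, amber_b, beaker's own z axis and vertical below 0.1 rad); the robot touches nothing.
It fails at once if the wheel is turned past the pointer by more than half a click (value of joint wheel above 0.6 rad).
It fails at once if the start button is pressed before the wheel is set (value of joint start_button above 0.004 m and value of joint wheel below -0.3 rad).
It fails at once if the wheel is squeezed or pushed hard (over 25 N) (contact force between the fingers and wheel above 25 N).
It fails at once if a bystander is pushed away, lifted or knocked over (distance of any of tin, amber_a, amber_b, beaker from where it was at the start of the episode above 0.03 m or height (world z) of tin above 0.083 m or height (world z) of any of amber_a, amber_b, beaker above 0.015 m).
It also fails if it takes over 51 s, if anything falls off the work surface, if the arm or the gripper's body presses on something with over 40 N, if the wrist force passes 120 N, or if a joint passes its speed limit or range.

## Working session

There is one attempt and no reset: what is moved stays moved. The work goes in short steps, Python scripts to look and compute and a tool call to move; the robot and the scene stay as the last step left them, time stands still between calls to the robot, and variables do not carry over. Pictures are saved under pics/ and viewed, at most 10 in all, crops included, and the job is handed in when it is done.

Besides the shell and the picture viewer there is one more tool, called after "Request:" as a command line: name --argument value ..., lists and objects as JSON in quotes. drive_tool: Moves the arm, as the interface text tells. Its arguments: {"type":"object","properties":{"commands":{"type":"array","items":{"type":"number"}}},"required":["commands"]}

```bash
mkdir -p pics; cat > h.py <<'E'
import numpy as np, cv2
from cell import ctrl
from scipy.spatial.transform import Rotation as Ro
def pt(f,u,v,z=None):
    K=f["K"];x=(u-K[0,2])/K[0,0];y=(v-K[1,2])/K[1,1];a,b=x,y
    for _ in range(10):
        s=1+f["k1"]*(a*a+b*b);a,b=x/s,y/s
    R,t=np.array(f["R"]),np.array(f["t"]);d=R.T@np.array([a,b,1]);o=-R.T@t
    if z is not None: return o+d*(z-o[2])/d[2]
    r=f["range_z"];w=r[max(0,int(v)-1):int(v)+2,max(0,int(u)-1):int(u)+2];w=w[w>0]
    return o+d*np.median(w) if len(w) else None
def save(f,n): cv2.imwrite("pics/"+n,cv2.cvtColor(f["pixels"],cv2.COLOR_RGB2BGR))
E
python3 - <<'E'
from h import *
np.set_printoptions(precision=1,suppress=True)
for c in("top","scene"):
    f=ctrl.grab_frame(c);save(f,c+"0.png")
    for n,z in [("stirrer",60),("wheel",86),("red_lobe",86),("pointer_tip",82),("start_button_top",None),("tin",138),("amber_a",150),("amber_b",120),("beaker",85)]:
        for d in ctrl.recognise(c,n)[:2]:
            u,v=d["location"];print(c,n,round(d["confidence"],2),np.array([u,v]),pt(f,u,v),pt(f,u,v,z) if z else "")
s=ctrl.get_state();print(s["time"],s["tool_pos"],s["tool_rot"],s["opening"]);print(Ro.from_quat(s["tool_rot"]).as_matrix())
E
```

```text
top stirrer 0.68 [277.4 191.9] [617.   23.3  59.3] [616.8  23.3  60. ]
top wheel 0.77 [246.1 220.1] [552.8  76.8  90.2] [553.7  77.2  86. ]
top red_lobe 0.84 [247.  220.6] [551.9  75.1  90.4] [552.8  75.5  86. ]
top pointer_tip 0.93 [274.7 191.6] [617.2  28.5  59.9] [610.8  28.   82. ]
top start_button_top 0.69 [314.9 229.5] [542.6 -48.1  81.4] 
top start_button_top 0.42 [385.8 237.5] [ 526.1 -167.4  120.1] 
top tin 0.62 [320.  159.9] [681.  -55.9  71.8] [655.3 -49.5 138. ]
top amber_a 0.98 [165.3 164. ] [648.5 230.9 104.8] [632.2 216.3 150. ]
top amber_a 0.66 [385.7 238.4] [ 524.6 -167.2  119.8] [ 519.2 -159.   150. ]
top amber_b 0.98 [165.3 164. ] [648.5 230.9 104.8] [643. 226. 120.]
top amber_b 0.66 [385.7 238.4] [ 524.6 -167.2  119.8] [ 524.6 -167.2  120. ]
top beaker 0.57 [146.7 215.6] [571.6 289.5   4.1] [554.3 260.7  85. ]
scene stirrer 0.75 [296.3 263.3] [681.  -24.2  66.9] [675.6 -18.3  60. ]
scene wheel 0.67 [286.3 208.1] [566.9  64.6  85.6] [567.4  64.2  86. ]
scene red_lobe 0.88 [285.8 204.5] [558.6  71.5  86.7] [557.8  72.3  86. ]
scene pointer_tip 0.81 [297.5 264.7] [684.2 -24.3  65.6] [697.  -38.3  82. ]
scene start_button_top 0.67 [231.4 233.6] [549.1 -61.4  79.3] 
scene amber_a 0.89 [383.9 203.6] [687.3 222.3  81.7] [742.  134.1 150. ]
scene amber_a 0.83 [172.5 268.7] [ 561.  -201.9   85.3] [ 626.9 -239.7  150. ]
scene amber_b 0.89 [383.9 203.6] [687.3 222.3  81.7] [718.  172.8 120. ]
scene amber_b 0.83 [172.5 268.7] [ 561.  -201.9   85.3] [ 596.4 -222.2  120. ]
scene beaker 0.93 [347.4 182.8] [578.8 239.3  74.3] [589.1 225.4  85. ]
scene beaker 0.36 [285.5 207.4] [564.5  64.8  85.9] [563.6  65.8  85. ]
1.0 [ 124.8 -535.7  231.3] [ 1.   0.1 -0.   0. ] 85.54000144933163
[[ 1.   0.2 -0. ]
 [ 0.2 -1.  -0. ]
 [-0.   0.  -1. ]]
```

```bash
python3 - <<'E'
from h import *
np.set_printoptions(precision=1,suppress=True)
f=ctrl.grab_frame("top");p=f["pixels"]
h=cv2.cvtColor(p,cv2.COLOR_RGB2HSV)
for n,lo,hi,z in[("red",0,6,86),("red2",172,180,86),("yel",22,34,None),("grn",45,80,82)]:
    m=((h[...,0]>=lo)&(h[...,0]<=hi)&(h[...,1]>130)&(h[...,2]>60)).astype(np.uint8)
    k,l,st,ce=cv2.connectedComponentsWithStats(m)
    for i in range(1,k):
        if st[i,4]>12: print(n,ce[i],st[i],pt(f,*ce[i],z))
# white case: points at height ~60
P=[];W=[]
for v in range(120,280):
    for u in range(200,380):
        q=pt(f,u,v)
        if q is not None and 56<q[2]<64 : P.append([q[0],q[1]])
        if q is not None and 82<q[2]<94: W.append([q[0],q[1]])
P=np.array(P,np.float32);print(cv2.minAreaRect(P),cv2.boxPoints(cv2.minAreaRect(P)))
c=cv2.resize(p[120:290,130:410],None,fx=2.8,fy=2.8,interpolation=cv2.INTER_CUBIC)
cv2.imwrite("pics/topc.png",c[...,::-1])
E
```

```text
red [259.7 235.7] [254 230  12  12  78] [526.1  51.1  86. ]
yel [315.2 229.3] [308 222  15  16 186] [542.8 -48.6  82. ]
grn [208.5 210.9] [201 207  17   9  99] [568.7 147.7  82. ]
((619.528564453125, -22.253204345703125), (343.11993408203125, 233.5756378173828), 75.26473236083984) [[ 462.9 -158.5]
 [ 688.8 -217.9]
 [ 776.1  114. ]
 [ 550.2  173.4]]
```

View pics/topc.png

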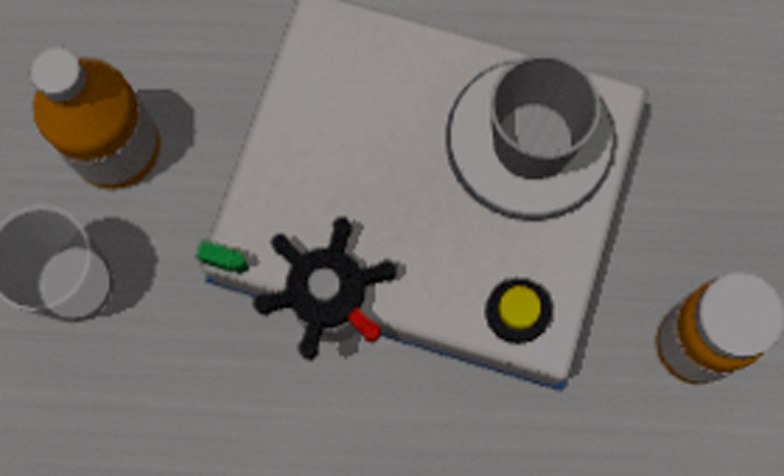

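The top view shows the wheel hub at crop (325,285), the red lobe at (365,323), the pointer at (225,257) and the button at (520,307). The lobes look about 30° off where they should rest, so I'll check from the scene camera.

```bash
python3 - <<'E'
from h import *
np.set_printoptions(precision=1,suppress=True)
f=ctrl.grab_frame("scene");p=f["pixels"]
c=cv2.resize(p[150:310,170:370],None,fx=3.6,fy=3.6,interpolation=cv2.INTER_CUBIC)
cv2.imwrite("pics/scc.png",c[...,::-1])
f=ctrl.grab_frame("top")
h=lambda u,v:pt(f,130+u/2.8,120+v/2.8,86)
C=h(325,285);print("C",C)
for q in[(375,333),(345,225),(275,240),(262,305),(308,352),(392,270)]:
    d=h(*q)-C;print(d[:2],np.linalg.norm(d[:2]),np.degrees(np.arctan2(d[1],d[0])))
for z,a,b in[(60,(212,275),(563,375)),(82,(240,265),(200,250)),(60,(568,375),(645,95))]:
    A=pt(f,130+a[0]/2.8,120+a[1]/2.8,z);B=pt(f,130+b[0]/2.8,120+b[1]/2.8,z);d=B-A;print(A,B,np.degrees(np.arctan2(d[1],d[0])))
E
```

```text
C [550.6  77.1  86. ]
[-29.9 -33.9] 45.22747502740342 -131.46785349255083
[ 40.6 -10.6] 41.98952098698068 -14.631882551221446
[28.6 34.5] 44.78831968017694 50.39664872487293
[-14.9  39.8] 42.49959046086091 110.54483324062554
[-44.1   8.2] 44.82525364579633 169.47809150736504
[ 11.8 -42.8] 44.38323421625986 -74.58370115296623
[559.5 156.   60. ] [502.1 -81.   60. ] -103.61629695405588
[562.3 133.9  82. ] [571.3 161.   82. ] 71.78530614505307
[502.2 -84.3  60. ] [ 702.  -136.6   60. ] -14.674838894964504
```

View pics/scc.png

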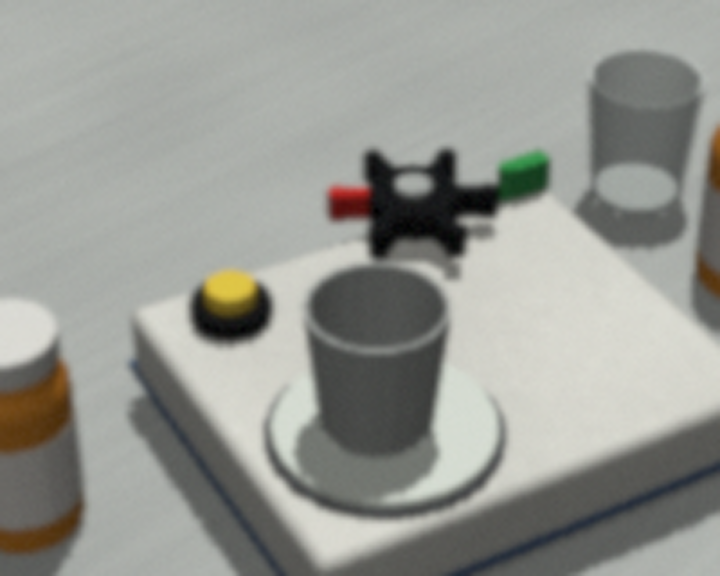

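```bash
python3 - <<'E'
from h import *
np.set_printoptions(precision=1,suppress=True)
f=ctrl.grab_frame("scene")
h=lambda u,v,z=86:pt(f,170+u/3.6,150+v/3.6,z)
C=h(413,183);print("C",C)
for q in[(334,190),(370,155),(447,155),(495,190),(462,230),(378,235)]:
    d=h(*q)-C;print(q,d[:2],np.linalg.norm(d[:2]),np.degrees(np.arctan2(d[1],d[0])))
print(h(503,167,82),h(545,155,82),h(138,312,60),h(550,195,60))
s=ctrl.get_state();print(s["time"],s["joint_pos"])
E
```

```text
C [547.1  79.9  86. ]
(334, 190) [-25.2 -36.5] 44.3415143355809 -124.6210840141394
(370, 155) [-37.    2.4] 37.07914253852449 176.26541831778508
(447, 155) [-6.9 34.1] 34.77608875940084 101.37796811939286
(495, 190) [36.2 28. ] 45.72852013120313 37.70023499998162
(462, 230) [ 50.1 -12.8] 51.73027254885029 -14.354806941888697
(378, 235) [ 22.3 -48.6] 53.536183054156055 -65.32862749917578
[566.6 132.6  82. ] [574.7 159.2  82. ] [506.3 -83.7  60. ] [583.2 155.9  60. ]
1.2 [ 1.3  0.3  0.   1.5 -0.   1.3 -0. ]
```

```bash
cat >> h.py <<'E'
C=np.array([549.5,78.]);TH=-15.
def W(x,y): # stirrer axes about wheel centre -> world
    a=np.radians(TH);return C+np.array([np.cos(a)*x-np.sin(a)*y,np.sin(a)*x+np.cos(a)*y])
def go(xw,yaw=None,z=None):
    s=ctrl.get_state();R=Ro.from_quat(s["tool_rot"]);p=np.array(s["tool_pos"]);tz=p[2] if z is None else z
    d=R.inv().apply(np.array([*xw,tz])-p)
    out=[s["time"],d.round(1)]
    if yaw is not None:
        a=np.radians(yaw);T=np.array([[np.cos(a),np.sin(a),0],[np.sin(a),-np.cos(a),0],[0,0,-1]])
        out.append((R.inv()*Ro.from_matrix(T)).as_rotvec(degrees=True).round(1))
    print(*out)
E
python3 -c "
from h import *
go(W(-75,-20),TH,180)"
```

```text
1.2 [ 477.3 -519.    51.3] [ 0.   0.  28.1]
```

Request:
drive_tool --commands '[0,48,-40,0,0,0,3,0,95,-80,0,0,0,6,0,143,-120,0,0,0,9,0,190,-160,0,0,0,12,0,237,-200,0,0,0,15,0,275,-240,0,0,0,18,0,310,-280,0,0,0,21,0,345,-320,0,0,0,24,0,375,-360,10,0,0,28,0,405,-400,20,0,0,28,0,430,-440,30,0,0,28,0,455,-480,40,0,0,28,0,477,-519,51,0,0,28,0,477,-519,51,0,0,28,0,477,-519,51,0,0,28,0,477,-519,51,0,0,28,0,477,-519,51,0,0,28]'

```text
time: 2.9
tool_pos: [471.5, 76.9, 180.2]
tool_rot: [0.992, -0.13, -0.0, 0.001]
force: [-0.3, -0.4, -0.3]
opening: -0.1
grip_force: 0.0
```

```bash
python3 - <<'E'
from h import *
np.set_printoptions(precision=1,suppress=True)
f=ctrl.grab_frame("wrist");save(f,"w1.png")
for n in("red_lobe","pointer_tip","start_button_top","wheel"):
    for d in ctrl.recognise("wrist",n)[:1]:
        print(n,d["confidence"],d["location"],pt(f,*d["location"]),pt(f,*d["location"],86))
f=ctrl.grab_frame("wrist");u,v=np.meshgrid(range(0,560,2),range(0,420,2))
go(W(-75,-20),TH,180)
E
```

```text
red_lobe 0.66 [243.1, 97.8] [552.   79.6  92.1] [552.1  80.2  86. ]
pointer_tip 0.75 [296.0, 58.6] [566.5  41.   87.4] [566.7  40.9  86. ]
start_button_top 0.88 [429.5, 62.2] [543.6 -43.4  83.5] [543.7 -42.4  86. ]
wheel 0.98 [247.7, 96.2] [552.2  76.6  90.9] [552.3  77.   86. ]
3.2 [-0.2 -1.5  0.6] [ 0. -0. -0.]
```

View pics/w1.png

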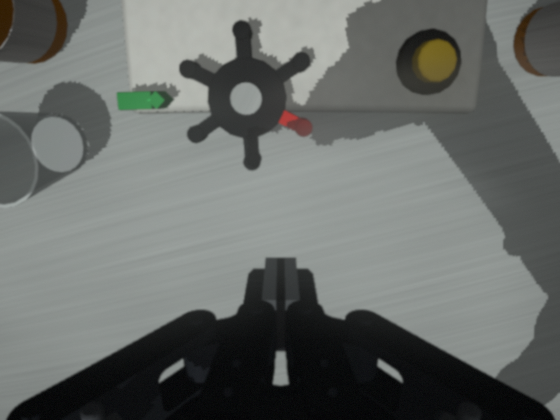

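The wrist view shows the hub at (246,98), the red lobe at (297,123), the pointer tip at (170,100) and the button at (437,60). One lobe points straight to the front, so the wheel looks halfway between clicks. I'll flick gently and check the wheel after each flick.

```bash
sed -i 's/C=np.array(\[549.5,78.\])/C=np.array([551.,78.])/' h.py; python3 -c "
from h import *
go(W(-75,-32),TH,75);go(W(-46,-32),TH,75);go(W(-46,0),TH,75)"
```

```text
3.2 [  1.2  10.  105.6] [ 0. -0. -0.]
3.2 [ 30.2  10.  105.6] [ 0. -0. -0.]
3.2 [ 30.2 -22.  105.6] [ 0. -0. -0.]
```

Request:
drive_tool --commands '[0,0,10,35,0,0,0,0,0,10,70,0,0,0,0,0,10,105,0,0,0,0,0,10,105,0,0,0,0,10,10,105,0,0,0,0,20,10,105,0,0,0,0,30,10,105,0,0,0,0,30,5,105,0,0,0,0,30,0,105,0,0,0,0,30,-4,105,0,0,0,0,30,-7,105,0,0,0,0,30,-10,105,0,0,0]'

```text
time: 4.4
tool_pos: [502.7, 80.7, 75.2]
tool_rot: [0.992, -0.129, -0.0, -0.0]
force: [0.4, 0.4, 0.3]
opening: 0.0
grip_force: 0.0
```

```bash
cat >> h.py <<'E'
def wheel(c="top"):
    f=ctrl.grab_frame(c);h=cv2.cvtColor(f["pixels"],cv2.COLOR_RGB2HSV)
    m=(((h[...,0]<7)|(h[...,0]>172))&(h[...,1]>130)&(h[...,2]>60)).astype(np.uint8)
    k,l,st,ce=cv2.connectedComponentsWithStats(m)
    for i in range(1,k):
        if st[i,4]>12:
            q=pt(f,*ce[i],86)[:2]-C
            if np.hypot(*q)<60: print(c,"red",st[i,4],q.round(1),"r",np.hypot(*q).round(1),"rel to pointer, deg",round((np.degrees(np.arctan2(q[1],q[0]))-TH-90)%360,1))
    return f
E
python3 -c "
from h import *
s=ctrl.get_state();print(s['tool_pos'],s['force'])
wheel();f=wheel('wrist');save(f,'w2.png');wheel('scene')"
```

```text
[502.72549421  80.70377566  75.2309443 ] [0.41170309 0.37952683 0.32854748]
wrist red 994 [-33.6 -11.5] r 35.5 rel to pointer, deg 123.9
scene red 65 [-28.5 -19.8] r 34.7 rel to pointer, deg 139.8
```

View pics/w2.png

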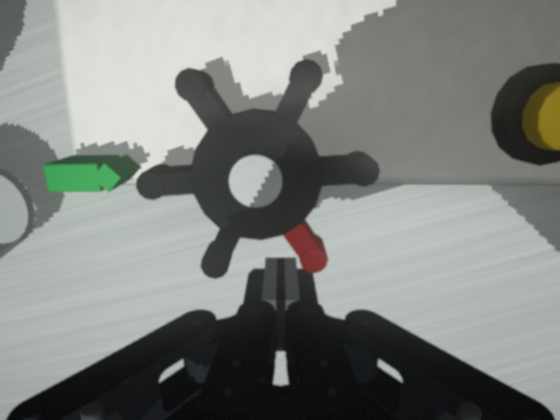

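A black lobe now stands at the pointer and the red lobe is at (307,247), front right. The wheel is on a click, two short of the pointer.

Request:
drive_tool --commands '[0,-15,0,0,0,0,0,0,-30,0,0,0,0,0,0,-30,25,0,0,0,0,0,-30,48,0,0,0,0,0,-15,48,0,0,0,0,0,0,48,0,0,0,0,0,0,40,0,0,0,0,0,0,32,0,0,0,0,0,0,26,0,0,0,0,0,0,21,0,0,0,0,0,0,16,0,0,0,0,0,0,12,0,0,0,0,0,0,8,0,0,0,0,0,0,4,0,0,0,0,0,0,1,0,0,0,0,0,0,-2,0,0,0,0,0,0,-2,0,0,0]'

```text
$.commands: bad value
```

```bash
python3 -c "
from h import *
s=ctrl.get_state();print(s['tool_pos'],s['force'])
f=wheel('wrist');save(f,'w3.png');wheel('scene');wheel('top')"
```

```text
[502.25392384  81.31763445  75.1109164 ] [-1.35939071  0.76299219  0.47400277]
wrist red 1005 [-33.7 -11.2] r 35.6 rel to pointer, deg 123.4
scene red 64 [-28.3 -19.9] r 34.6 rel to pointer, deg 140.1
```

View pics/w3.png

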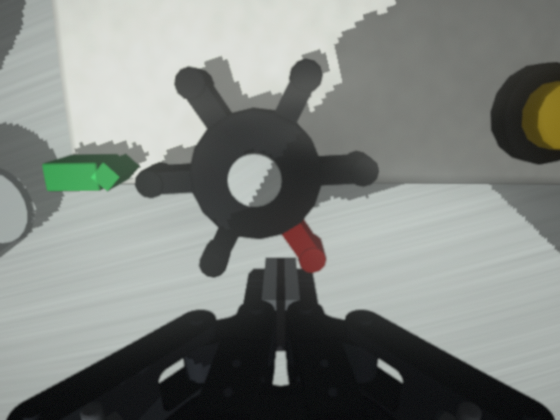

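The picture hasn't changed: the red lobe is still at (307,247), because that call was refused. I'll send it again.

Request:
drive_tool --commands '[0,-15,0,0,0,0,0,0,-30,0,0,0,0,0,0,-30,25,0,0,0,0,0,-30,48,0,0,0,0,0,-15,48,0,0,0,0,0,0,48,0,0,0,0,0,0,40,0,0,0,0,0,0,32,0,0,0,0,0,0,26,0,0,0,0,0,0,21,0,0,0,0,0,0,16,0,0,0,0,0,0,12,0,0,0,0,0,0,8,0,0,0,0,0,0,4,0,0,0,0,0,0,1,0,0,0,0,0,0,-2,0,0,0,0,0,0,-2,0,0,0,0]'

```text
time: 6.4
tool_pos: [497.8, 86.9, 74.6]
tool_rot: [0.992, -0.127, -0.005, -0.001]
force: [-9.3, 5.4, 4.3]
opening: -0.1
grip_force: 5.0
```

```bash
python3 -c "
from h import *
s=ctrl.get_state();print(s['tool_pos'],s['force'])
f=wheel('wrist');save(f,'w4.png');wheel('scene');wheel('top')"
```

```text
[497.76057456  86.94237682  74.58082806] [-9.27983962  5.42069547  4.2737404 ]
wrist red 964 [-32.6  15.6] r 36.2 rel to pointer, deg 79.5
scene red 22 [-31.9   9.4] r 33.2 rel to pointer, deg 88.5
```

View pics/w4.png

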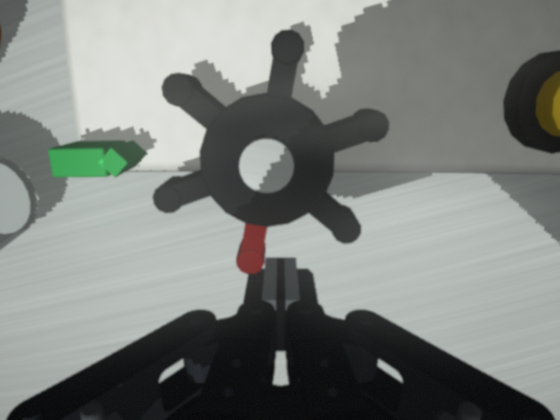

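The red lobe at (250,250) is past half a click, and the next lobe, at (345,225), seems to lean on the finger. I'll back out so the wheel can finish the click.

Request:
drive_tool --commands '[0,-8,0,0,0,0,0,0,-16,0,0,0,0,0,0,-32,0,0,0,0,0,0,-32,0,0,0,0,0,0,-32,0,0,0,0,0]'

```text
time: 7.05
tool_pos: [473.3, 90.0, 75.6]
tool_rot: [0.992, -0.129, 0.001, 0.0]
force: [0.1, 1.0, -0.2]
opening: 0.1
grip_force: 0.0
```

```bash
python3 -c "
from h import *
s=ctrl.get_state();print(s['tool_pos'],s['force'])
f=wheel('wrist');save(f,'w5.png');wheel('scene');wheel('top');go(W(-76,-55),TH,75)"
```

```text
[473.26009278  89.95131148  75.57164946] [ 0.12607996  1.02524291 -0.15858681]
wrist red 1264 [-25.3  25.5] r 35.9 rel to pointer, deg 59.9
scene red 23 [-23.5  20.7] r 31.4 rel to pointer, deg 63.7
7.2 [ 1.6 46.3  0.4] [-0.  -0.1  0.1]
```

View pics/w5.png

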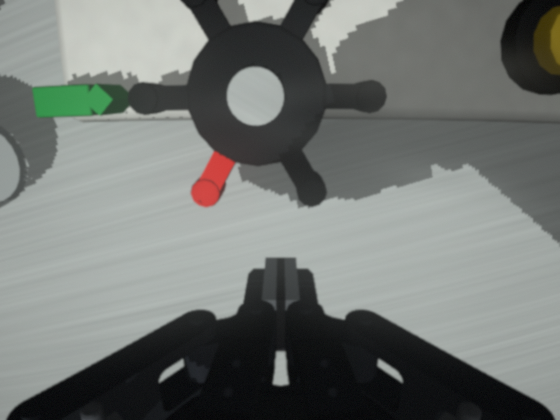

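The wheel is now on a click, with the red lobe at (212,180) and one click left. I'll repeat the flick with the finger a little less deep.

Request:
drive_tool --commands '[0,0,25,0,0,0,0,0,0,46,0,0,0,0,0,14,46,0,0,0,0,0,27,46,0,0,0,0,0,27,38,0,0,0,0,0,27,30,0,0,0,0,0,27,24,0,0,0,0,0,27,19,0,0,0,0,0,27,14,0,0,0,0,0,27,10,0,0,0,0,0,27,6,0,0,0,0,0,27,3,0,0,0,0,0,27,1,0,0,0,0]'

```text
time: 8.5
tool_pos: [500.2, 83.2, 75.8]
tool_rot: [0.992, -0.129, 0.002, -0.001]
force: [0.6, -0.3, 0.9]
opening: -0.0
grip_force: 0.0
```

```bash
python3 -c "
from h import *
s=ctrl.get_state();print(s['tool_pos'],s['force'])
f=wheel('wrist');save(f,'w6.png');wheel('scene');wheel('top')"
```

```text
[500.24496682  83.18955905  75.78592131] [ 0.64184955 -0.29318271  0.89438785]
wrist red 844 [-25.   25.3] r 35.6 rel to pointer, deg 59.7
scene red 14 [-24.7  20.8] r 32.3 rel to pointer, deg 64.9
```

View pics/w6.png

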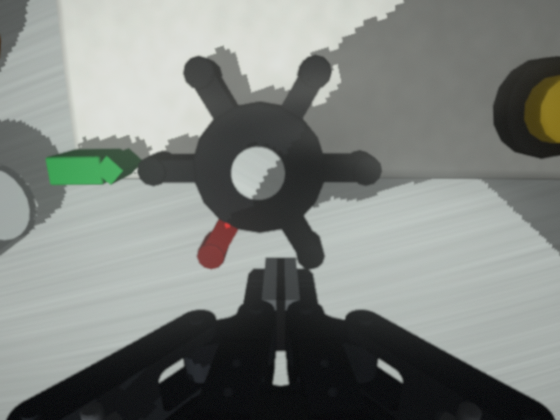

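The red lobe at (215,245) hasn't moved: the finger slipped past the lobe tip without finishing the click. I'll repeat it 4 mm deeper and then retreat.

Request:
drive_tool --commands '[0,-14,0,0,0,0,0,0,-27,0,0,0,0,0,0,-27,24,0,0,0,0,0,-27,46,0,0,0,0,0,-11,46,0,0,0,0,0,4,46,0,0,0,0,0,4,38,0,0,0,0,0,4,30,0,0,0,0,0,4,24,0,0,0,0,0,4,19,0,0,0,0,0,4,14,0,0,0,0,0,4,10,0,0,0,0,0,4,6,0,0,0,0,0,4,3,0,0,0,0,0,4,1,0,0,0,0,0,-4,1,0,0,0,0,0,-14,1,0,0,0,0,0,-27,1,0,0,0,0,0,-27,1,0,0,0,0]'

```text
time: 10.55
tool_pos: [470.7, 89.3, 75.5]
tool_rot: [0.992, -0.128, -0.0, 0.0]
force: [-0.3, -0.2, 0.3]
opening: 0.0
grip_force: 0.0
```

```bash
python3 -c "
from h import *
s=ctrl.get_state();print(s['tool_pos'],s['force'])
f=wheel('wrist');save(f,'w7.png');wheel('scene');wheel('top')"
```

```text
[470.67263515  89.31853032  75.52105154] [-0.30490063 -0.16461841  0.27584327]
wrist red 1384 [-7.8 35.5] r 36.3 rel to pointer, deg 27.4
scene red 33 [-4.5 29.8] r 30.2 rel to pointer, deg 23.5
```

View pics/w7.png

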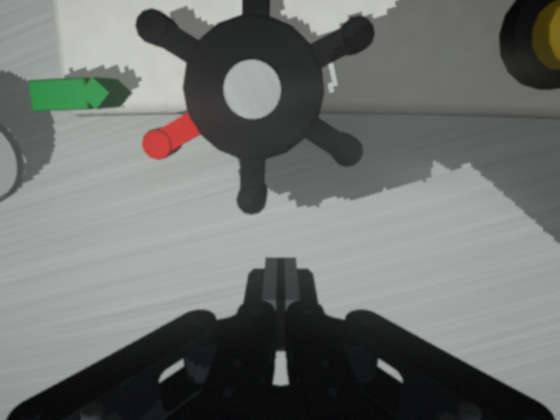

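The red lobe at (170,138) is stopped at the half-click point, about 27° short. I'll nudge the front lobe at (252,190) just as I did for the first flick.

Request:
drive_tool --commands '[0,0,22,0,0,0,0,0,16,22,0,0,0,0,0,33,22,0,0,0,0,0,33,17,0,0,0,0,0,33,12,0,0,0,0,0,33,8,0,0,0,0,0,33,5,0,0,0,0,0,33,2,0,0,0,0,0,33,-1,0,0,0,0,0,20,-1,0,0,0,0,0,0,-1,0,0,0,0,0,0,-1,0,0,0,0]'

```text
time: 11.9
tool_pos: [469.8, 90.2, 75.0]
tool_rot: [0.992, -0.128, -0.001, 0.0]
force: [0.6, 0.5, -1.1]
opening: 0.2
grip_force: 0.0
```

```bash
python3 -c "
from h import *
s=ctrl.get_state();print(s['time'],s['tool_pos'],s['force'])
f=wheel('wrist');save(f,'w8.png');wheel('scene');wheel('top')"
```

```text
11.9 [469.79623343  90.19637952  75.03010949] [ 0.56245787  0.52928077 -1.13712566]
wrist red 1575 [ 9.6 35.4] r 36.7 rel to pointer, deg 359.8
scene red 57 [15.2 25.8] r 29.9 rel to pointer, deg 344.4
```

Red lobe is at the pointer (359.8°). Next is the start button.

```bash
python3 -c "
from h import *
go(W(25,-125),TH,120)
f=ctrl.grab_frame('wrist');h=cv2.cvtColor(f['pixels'],cv2.COLOR_RGB2HSV)
m=((h[...,0]>=22)&(h[...,0]<=34)&(h[...,1]>130)&(h[...,2]>60));v,u=np.nonzero(m);print(len(u),u.mean(),v.mean(),pt(f,u.mean(),v.mean()),pt(f,u.mean(),v.mean(),80))
"
```

```text
12.05 [102.5 115.6 -44.3] [-0.  -0.1  0.1]
1428 547.905462184874 42.32773109243698 [544.65377781 -35.81446183  82.87494615] [544.55099905 -38.00619765  80.        ]
```

Request:
drive_tool --commands '[0,0,0,-30,0,0,0,0,0,0,-60,0,0,0,0,15,40,-65,0,0,0,0,30,80,-65,0,0,0,0,45,115,-65,0,0,0,0,45,115,-65,0,0,0,0,45,115,-65,0,0,0]'

```text
time: 12.8
tool_pos: [487.1, -35.2, 140.3]
tool_rot: [0.991, -0.132, 0.0, -0.0]
force: [0.4, 1.2, -0.5]
opening: 0.3
grip_force: 0.0
```

```bash
python3 -c "
from h import *
wheel('wrist')
f=ctrl.grab_frame('wrist');save(f,'w9.png');h=cv2.cvtColor(f['pixels'],cv2.COLOR_RGB2HSV)
m=((h[...,0]>=22)&(h[...,0]<=34)&(h[...,1]>130)&(h[...,2]>60));v,u=np.nonzero(m);p=pt(f,u.mean(),v.mean());print(len(u),u.mean(),v.mean(),u.max(),p,pt(f,u.mean(),v.mean(),80))
go(p[:2],TH,100);go(p[:2],TH,p[2])
"
```

```text
wrist red 506 [10.  34.6] r 36.0 rel to pointer, deg 358.8
1604 279.6147132169576 130.68266832917706 302 [544.4089244  -48.43049336  83.45165485] [544.08749294 -48.33336668  80.        ]
12.9 [59.8  0.7 40.3] [-0.1  0.   0.2]
12.9 [59.8  0.7 56.9] [-0.1  0.   0.2]
```

View pics/w9.png

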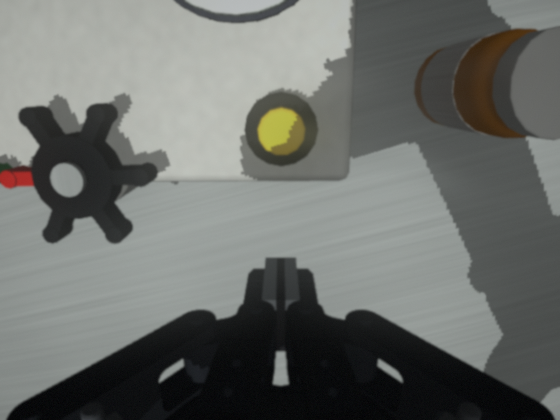

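The wheel is set, with the red lobe at (15,178) against the pointer, and the button at (280,131) is in line with the fingers. I'll press it step by step.

Request:
drive_tool --commands '[0,30,1,10,0,0,0,0,60,1,30,0,0,0,0,60,1,48,0,0,0,0,60,1,53,0,0,0,0,60,1,56,0,0,0,0,60,1,58,0,0,0,0,60,1,60,0,0,0,0,60,1,62,0,0,0,0,60,1,63,0,0,0]'

```text
time: 13.8
tool_pos: [544.5, -49.2, 78.2]
tool_rot: [0.992, -0.129, 0.001, -0.0]
force: [0.2, 2.4, 3.8]
opening: -0.2
grip_force: 1.8
```

Request:
drive_tool --commands '[0,0,0,1,0,0,0,0,0,0,2,0,0,0,0,0,0,3,0,0,0,0,0,0,4,0,0,0,0,0,0,4,0,0,0]'

```text
time: 14.3
tool_pos: [544.6, -49.2, 75.9]
tool_rot: [0.992, -0.129, 0.001, 0.0]
force: [-4.8, 3.2, 17.0]
opening: 0.1
grip_force: 8.3
```

Request:
drive_tool --commands '[0,0,0,1,0,0,0,0,0,0,1,0,0,0,0,0,0,-10,0,0,0,0,0,0,-40,0,0,0,0,-30,0,-80,0,0,0,0,-60,0,-90,0,0,0,0,-60,0,-90,0,0,0,0,-60,0,-90,0,0,0]'

```text
time: 15.1
tool_pos: [486.1, -35.5, 163.3]
tool_rot: [0.992, -0.13, 0.001, 0.001]
force: [1.2, -0.5, 0.6]
opening: -0.3
grip_force: 0.0
```

```bash
python3 -c "
from h import *
s=ctrl.get_state();print(s['time'],s['tool_pos'],s['force'])
wheel('wrist');wheel('scene')
f=ctrl.grab_frame('wrist');h=cv2.cvtColor(f['pixels'],cv2.COLOR_RGB2HSV)
m=((h[...,0]>=22)&(h[...,0]<=34)&(h[...,1]>130)&(h[...,2]>60));v,u=np.nonzero(m);print(pt(f,u.mean(),v.mean()))
f=ctrl.grab_frame('top')
for n in('tin','amber_a','beaker'):
  for d in ctrl.recognise('top',n)[:2]: print(n,d['confidence'],d['location'])
"
```

```text
15.1 [486.10616053 -35.52251964 163.32459844] [ 1.24414018 -0.50216477  0.63669661]
wrist red 443 [10.1 35.4] r 36.8 rel to pointer, deg 359.0
scene red 57 [15.2 25.8] r 29.9 rel to pointer, deg 344.4
[547.28977194 -48.74180752  83.56914436]
amber_a 0.63 [165.9, 165.0]
beaker 0.74 [146.4, 212.9]
```

```bash
python3 -c "
from cell import ctrl
print(ctrl.close_job())"
```

```text
the job is handed in; nothing more can be done
None
```

The job is handed in at about 15 s of the 51 s allowed, with no verdict returned. The last camera check showed the red lobe at the pointer. The start button was pressed to about 17 N (full travel needs about 5 N) and read back up. I never moved near the tin, bottles or beaker. At the end the top camera found the amber bottle and the beaker within about 3 pixels of where they started, missed the tin, and I did not re-check the jar.

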